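# Cross-stack the slats in the order shown by the sequence tray

## Robot

A 7-joint arm with a two-finger parallel gripper is mounted at the origin on a cart in front of the work surface, level with it; the furniture and walls round the work are solid. World frame = base frame: x ahead of the robot, y to its left, z up, the work surface at z = 0. Lengths are in m, angles in rad, forces in N, time in s.
With the tool pointing down it reaches from about 0.425 to 0.975 m from the base axis. Payload 16.7 kg.
Tool frame: the origin (TCP) lies at the very end of the fingers, on their centre line; the grasp point (between the pads) lies 19 mm behind it (manip.grasp_offset is the z of the grasp point in the tool frame, in m); z points along the fingers, y is the line along which they close (so a half turn about z gives the same grasp; the last joint's range is limited). The gripper opens to 85 mm and grips with 20 to 120 N. Pads are 22 mm wide; open, the fingers measure 114 mm over their backs; the gripper's body (76 mm by 85 mm) begins 54 mm behind the grasp point. The pads swing forward as they close: fully open they stand 13 mm farther back than shut.
Start: joints at [-1.395, 0.426, 0.074, 1.606, -0.034, 1.111, -0.067], TCP at [0.215, 0.64, 0.231] pointing down, gripper open.
Joint ranges: [-2.85, 2.85], [-0.5, 2.14], [-1.23, 1.37], [0.21, 2.46], [-1.02, 4.16], [0.16, 2.05], [-2.73, 2.73]. Speed limits (rad/s): [1.89, 1.89, 2.39, 2.39, 3.01, 3.01, 3.01].

## Interface

Orientations are given as a 3x3 rotation matrix whose columns are the frame's x, y, z axes.
In Python, from plant import manip gives the robot as it stands. The module is installed in compiled form; this text tells all that it offers. Calls block until the motion is done:
- manip.movep(position, orientation): joint-space move of the TCP to a pose.
- manip.move_straight(position, vel=0.15, orientation=None, stop_force=None): straight line of the TCP; orientation=None keeps the orientation; vel is the mean speed in m/s. With stop_force (N) it stops when the force on the tool has changed by that much, and returns True; else False.
- manip.move_joints(angles): joint-space move.
- manip.gripper_to(opening): opening from 0.0 (shut) to 1.0 (fully open); the grip force is fixed at half the most; returns when the fingers have stopped.
- manip.hold(seconds).
- manip.solve_ik(position, orientation): joint angles nearest the present ones, or None.
- manip.observe(): the state.
- manip.get_image(name): name is "scene" or "side" or "wrist"; returns a dict with "image" (384x512x3 uint8, red, green, blue), "range_z" (384x512 float32, m along the optical axis (not along the pixel's ray), 0 where there is no reading), "fx", "fy", "cx", "cy" (pixels), "rvec" (rotation vector, rad) and "tvec" (3), from world to camera coordinates, as OpenCV has them. Camera axes: x right, y down, z forward; pixel columns grow to the right and rows downward; lengths in m; the calibration is good to about 2 mm. The wrist camera is an equidistant fisheye: a pixel r from the principal point sees the ray r / f radians off the axis. A picture is of the moment at which its call begins.
A pose or a line that the arm cannot do raises manip.MotionError and nothing moves.
- manip.job_done(): hands the job in, once; it reports no verdict.
Trained networks look in a picture, given as the dict that the camera call returned (one of the last four; its "shot" number tells which), for a name from the list of things; names that differ only in an ending like _2 or _b are one class to them, and where a whole thing is asked for, a point or a joint stands for the part that bears it (a point fixed in the world has none). Each returns a list of dicts, best first, with "p" (0 to 1); they miss things now and then, are a little off and sometimes report something else, mostly with a low value. They report only what shows in the picture. A call takes as long as a camera call. They do not tell look-alikes from the thing itself.
- manip.recognise(label, picture): "location" ([x, y, z] in m, in world coordinates, good to about 4 mm: the middle of the surface that is visible of it).
- manip.regions_of(label, picture): "mask" (384x512 bool, what is visible of it).
- manip.spot_point(label, picture): "location" ([x, y, z] in m, in world coordinates, good to about 4 mm: a listed point, or the origin of a listed thing).
The state is a dict: "t": time; "joints": joint angles; "qvel": joint speeds; "effort": joint torques, N m; "tcp_pos": TCP position; "ee_rot": TCP orientation; "wrist_force": force on the tool from outside, world axes, zero at the start; "torque": the same for the moment, N m; "width": opening from 0.0 (shut) to 1.0 (fully open).
Only numpy, scipy, OpenCV 4.12 (cv2) and the standard library are available. Lean on these libraries where they do the work, as an engineer would, in place of code of your own. Each camera call takes 0.05 s, during which the arm holds its last target. There are 200 camera calls.

## Task

Read the sample pucks in the sequence tray: lay the two slats of the colour standing at the tray's yellow end on the pallet as the first layer, crosswise over the bearers, then the two slats of the middle puck's colour on top as the second layer, crosswise to the first. In each layer the two slats lie flat and parallel, set as far apart as the pallet's bearers are and centred, so that each crossing sits squarely and the tower rises straight. Leave the third colour's slats, the pucks and the other things on the bench where they are.

Things in the scene. Friction and masses are not known exactly. Their poses are not given: they have to be found in the camera images.
- pallet_top (a point): Square plywood pallet, fixed to the bench, deck 92 x 92 x 10 mm with two brown timber bearers (each 84 long x 16 wide x 12 mm high) screwed on top. The point is the centre of the pallet at the height of the bearers' top faces (22 mm above the bench). The bearers run along this frame's x axis, centred 28 mm either side of the middle (y = +28 and -28 mm); z is up. It may stand at any yaw.
- pocket_1 (a point): Pocket 1 of 3 in the long low grey sequence tray (at the tray's yellow end); the point is the centre of its floor, 3 mm above the bench. Tray fixed to the bench, 146 x 50 x 12 mm plus a 22 mm long yellow block on the end beside pocket 1; pocket pitch 46.7 mm.
- pocket_2 (a point): Pocket 2 of 3 in the long low grey sequence tray (the middle one); the point is the centre of its floor, 3 mm above the bench. Tray fixed to the bench, 146 x 50 x 12 mm plus a 22 mm long yellow block on the end beside pocket 1; pocket pitch 46.7 mm.
- pocket_3 (a point): Pocket 3 of 3 in the long low grey sequence tray (at the end away from the yellow); the point is the centre of its floor, 3 mm above the bench. Tray fixed to the bench, 146 x 50 x 12 mm plus a 22 mm long yellow block on the end beside pocket 1; pocket pitch 46.7 mm.
- red_puck_center (a point): Red round sample puck, 40 mm diameter x 24 mm high, standing loose in one of the tray's pockets (top 27 mm above the bench); the point is its centre, half-way up.
- black_puck_center (a point): Black round sample puck, 40 mm diameter x 24 mm high, standing loose in one of the tray's pockets (top 27 mm above the bench); the point is its centre, half-way up.
- white_puck_center (a point): White round sample puck, 40 mm diameter x 24 mm high, standing loose in one of the tray's pockets (top 27 mm above the bench); the point is its centre, half-way up.
- red_a_center (a point): One of the two red plastic slats, 84 x 16 x 12 mm (length x width x height), 25 to 50 g, with a small steel screw disc near each end, lying flat on the bench. The point is its centre, half-way up (6 mm above its underside); x runs along its length, y across its 16 mm width, z up.
- red_b_center (a point): One of the two red plastic slats, 84 x 16 x 12 mm (length x width x height), 25 to 50 g, with a small steel screw disc near each end, lying flat on the bench. The point is its centre, half-way up (6 mm above its underside); x runs along its length, y across its 16 mm width, z up.
- black_a_center (a point): One of the two black plastic slats, 84 x 16 x 12 mm (length x width x height), 25 to 50 g, with a small steel screw disc near each end, lying flat on the bench. The point is its centre, half-way up (6 mm above its underside); x runs along its length, y across its 16 mm width, z up.
- black_b_center (a point): One of the two black plastic slats, 84 x 16 x 12 mm (length x width x height), 25 to 50 g, with a small steel screw disc near each end, lying flat on the bench. The point is its centre, half-way up (6 mm above its underside); x runs along its length, y across its 16 mm width, z up.
- white_a_center (a point): One of the two white plastic slats, 84 x 16 x 12 mm (length x width x height), 25 to 50 g, with a small steel screw disc near each end, lying flat on the bench. The point is its centre, half-way up (6 mm above its underside); x runs along its length, y across its 16 mm width, z up.
- white_b_center (a point): One of the two white plastic slats, 84 x 16 x 12 mm (length x width x height), 25 to 50 g, with a small steel screw disc near each end, lying flat on the bench. The point is its centre, half-way up (6 mm above its underside); x runs along its length, y across its 16 mm width, z up.
- relay_a: Bystander: clear plug-in relay 22 x 28 x 40 mm high (x, y, z), standing loose between the rows of slats, so close that it can block a finger beside the middle of a slat; origin at the centre of its underside.
- relay_b: Bystander: clear plug-in relay 22 x 28 x 40 mm high (x, y, z), standing loose between the rows of slats, so close that it can block a finger beside the middle of a slat; origin at the centre of its underside.
- sensor: Bystander: threaded metal sensor with an orange end, 24 x 62 x 21 mm, long axis y, lying loose behind the slats; origin at the centre of its underside.
- valve: Bystander: grey and black solenoid valve 22 x 96 x 47 mm high, long axis y, standing loose between the pallet and the robot; origin at the centre of its underside.
Not all that is in view belongs to the job. Leave any purple look-alike of the part that bears white_b_center alone.

How it is judged:
At the end, for the whole second after the job is handed in: Pocket 1's two slats lie on the bearers along the pallet's y axis at x = +28 and -28 mm; pocket 2's two lie on those along its x axis at y = +28 and -28 mm (each within 10 mm sideways, 12 mm lengthways, 4 mm in height, 0.2 rad), at rest (((horizontal distance between red_puck_center and pocket_1 below 0.015 m and ((x of red_a_center in the frame of pallet_top between 0.018 and 0.038 m and y of red_a_center in the frame of pallet_top between -0.012 and 0.012 m and z of red_a_center in the frame of pallet_top between 0.002 and 0.01 m and angle between the x axis of each of red_a_center, red_b_center and the y axis of pallet_top, either way round below 0.2 rad and x of red_b_center in the frame of pallet_top between -0.038 and -0.018 m and y of red_b_center in the frame of pallet_top between -0.012 and 0.012 m and z of red_b_center in the frame of pallet_top between 0.002 and 0.01 m) or (x of red_a_center in the frame of pallet_top between -0.038 and -0.018 m and y of red_a_center in the frame of pallet_top between -0.012 and 0.012 m and z of red_a_center in the frame of pallet_top between 0.002 and 0.01 m and angle between the x axis of each of red_a_center, red_b_center and the y axis of pallet_top, either way round below 0.2 rad and x of red_b_center in the frame of pallet_top between 0.018 and 0.038 m and y of red_b_center in the frame of pallet_top between -0.012 and 0.012 m and z of red_b_center in the frame of pallet_top between 0.002 and 0.01 m))) or (horizontal distance between black_puck_center and pocket_1 below 0.015 m and ((x of black_a_center in the frame of pallet_top between 0.018 and 0.038 m and y of black_a_center in the frame of pallet_top between -0.012 and 0.012 m and z of black_a_center in the frame of pallet_top between 0.002 and 0.01 m and angle between the x axis of each of black_a_center, black_b_center and the y axis of pallet_top, either way round below 0.2 rad and x of black_b_center in the frame of pallet_top between -0.038 and -0.018 m and y of black_b_center in the frame of pallet_top between -0.012 and 0.012 m and z of black_b_center in the frame of pallet_top between 0.002 and 0.01 m) or (x of black_a_center in the frame of pallet_top between -0.038 and -0.018 m and y of black_a_center in the frame of pallet_top between -0.012 and 0.012 m and z of black_a_center in the frame of pallet_top between 0.002 and 0.01 m and angle between the x axis of each of black_a_center, black_b_center and the y axis of pallet_top, either way round below 0.2 rad and x of black_b_center in the frame of pallet_top between 0.018 and 0.038 m and y of black_b_center in the frame of pallet_top between -0.012 and 0.012 m and z of black_b_center in the frame of pallet_top between 0.002 and 0.01 m))) or (horizontal distance between white_puck_center and pocket_1 below 0.015 m and ((x of white_a_center in the frame of pallet_top between 0.018 and 0.038 m and y of white_a_center in the frame of pallet_top between -0.012 and 0.012 m and z of white_a_center in the frame of pallet_top between 0.002 and 0.01 m and angle between the x axis of each of white_a_center, white_b_center and the y axis of pallet_top, either way round below 0.2 rad and x of white_b_center in the frame of pallet_top between -0.038 and -0.018 m and y of white_b_center in the frame of pallet_top between -0.012 and 0.012 m and z of white_b_center in the frame of pallet_top between 0.002 and 0.01 m) or (x of white_a_center in the frame of pallet_top between -0.038 and -0.018 m and y of white_a_center in the frame of pallet_top between -0.012 and 0.012 m and z of white_a_center in the frame of pallet_top between 0.002 and 0.01 m and angle between the x axis of each of white_a_center, white_b_center and the y axis of pallet_top, either way round below 0.2 rad and x of white_b_center in the frame of pallet_top between 0.018 and 0.038 m and y of white_b_center in the frame of pallet_top between -0.012 and 0.012 m and z of white_b_center in the frame of pallet_top between 0.002 and 0.01 m)))) and ((horizontal distance between red_puck_center and pocket_2 below 0.015 m and ((y of red_a_center in the frame of pallet_top between 0.018 and 0.038 m and x of red_a_center in the frame of pallet_top between -0.012 and 0.012 m and z of red_a_center in the frame of pallet_top between 0.014 and 0.022 m and angle between the x axis of each of red_a_center, red_b_center and the x axis of pallet_top, either way round below 0.2 rad and y of red_b_center in the frame of pallet_top between -0.038 and -0.018 m and x of red_b_center in the frame of pallet_top between -0.012 and 0.012 m and z of red_b_center in the frame of pallet_top between 0.014 and 0.022 m) or (y of red_a_center in the frame of pallet_top between -0.038 and -0.018 m and x of red_a_center in the frame of pallet_top between -0.012 and 0.012 m and z of red_a_center in the frame of pallet_top between 0.014 and 0.022 m and angle between the x axis of each of red_a_center, red_b_center and the x axis of pallet_top, either way round below 0.2 rad and y of red_b_center in the frame of pallet_top between 0.018 and 0.038 m and x of red_b_center in the frame of pallet_top between -0.012 and 0.012 m and z of red_b_center in the frame of pallet_top between 0.014 and 0.022 m))) or (horizontal distance between black_puck_center and pocket_2 below 0.015 m and ((y of black_a_center in the frame of pallet_top between 0.018 and 0.038 m and x of black_a_center in the frame of pallet_top between -0.012 and 0.012 m and z of black_a_center in the frame of pallet_top between 0.014 and 0.022 m and angle between the x axis of each of black_a_center, black_b_center and the x axis of pallet_top, either way round below 0.2 rad and y of black_b_center in the frame of pallet_top between -0.038 and -0.018 m and x of black_b_center in the frame of pallet_top between -0.012 and 0.012 m and z of black_b_center in the frame of pallet_top between 0.014 and 0.022 m) or (y of black_a_center in the frame of pallet_top between -0.038 and -0.018 m and x of black_a_center in the frame of pallet_top between -0.012 and 0.012 m and z of black_a_center in the frame of pallet_top between 0.014 and 0.022 m and angle between the x axis of each of black_a_center, black_b_center and the x axis of pallet_top, either way round below 0.2 rad and y of black_b_center in the frame of pallet_top between 0.018 and 0.038 m and x of black_b_center in the frame of pallet_top between -0.012 and 0.012 m and z of black_b_center in the frame of pallet_top between 0.014 and 0.022 m))) or (horizontal distance between white_puck_center and pocket_2 below 0.015 m and ((y of white_a_center in the frame of pallet_top between 0.018 and 0.038 m and x of white_a_center in the frame of pallet_top between -0.012 and 0.012 m and z of white_a_center in the frame of pallet_top between 0.014 and 0.022 m and angle between the x axis of each of white_a_center, white_b_center and the x axis of pallet_top, either way round below 0.2 rad and y of white_b_center in the frame of pallet_top between -0.038 and -0.018 m and x of white_b_center in the frame of pallet_top between -0.012 and 0.012 m and z of white_b_center in the frame of pallet_top between 0.014 and 0.022 m) or (y of white_a_center in the frame of pallet_top between -0.038 and -0.018 m and x of white_a_center in the frame of pallet_top between -0.012 and 0.012 m and z of white_a_center in the frame of pallet_top between 0.014 and 0.022 m and angle between the x axis of each of white_a_center, white_b_center and the x axis of pallet_top, either way round below 0.2 rad and y of white_b_center in the frame of pallet_top between 0.018 and 0.038 m and x of white_b_center in the frame of pallet_top between -0.012 and 0.012 m and z of white_b_center in the frame of pallet_top between 0.014 and 0.022 m)))) and linear speed of each of red_a, black_a, white_a, red_b, black_b, white_b below 0.02 m/s); the robot touches nothing.
It fails at once if a slat of the third pocket's colour is moved more than 25 mm ((horizontal distance between red_puck_center and pocket_3 below 0.015 m and distance of red_a_center from where it was at the start of the episode above 0.025 m) or (horizontal distance between red_puck_center and pocket_3 below 0.015 m and distance of red_b_center from where it was at the start of the episode above 0.025 m) or (horizontal distance between black_puck_center and pocket_3 below 0.015 m and distance of black_a_center from where it was at the start of the episode above 0.025 m) or (horizontal distance between black_puck_center and pocket_3 below 0.015 m and distance of black_b_center from where it was at the start of the episode above 0.025 m) or (horizontal distance between white_puck_center and pocket_3 below 0.015 m and distance of white_a_center from where it was at the start of the episode above 0.025 m) or (horizontal distance between white_puck_center and pocket_3 below 0.015 m and distance of white_b_center from where it was at the start of the episode above 0.025 m)).
It fails at once if a puck is moved more than 15 mm (distance of any of red_puck_center, black_puck_center, white_puck_center from where it was at the start of the episode above 0.015 m).
It fails at once if a relay, the sensor or valve is moved more than 25 mm or tipped over (distance of any of relay_a, relay_b, sensor, valve from where it was at the start of the episode above 0.025 m or angle between any of relay_a, relay_b, valve's own z axis and vertical above 0.5 rad).
It also fails if it takes over 67 s, if anything falls off the work surface, if the arm or the gripper's body presses on something with over 40 N, if the wrist force passes 120 N, or if a joint passes its speed limit or range.

## Working session

There is one attempt and no reset: what is moved stays moved. The work goes in short steps, each a Python script; the robot and the scene stay as the last script left them, time stands still between calls to the robot, and variables do not carry over. Pictures are saved under pics/ and viewed, on a budget of 10 in all, crops included, one or two more only if the job needs it, and the job is handed in when it is done.

```bash
mkdir -p pics; python3 - <<'E'
from plant import manip
import cv2,numpy as np,pickle
o=manip.observe();print(o['t'],o['tcp_pos'],o['ee_rot'],manip.grasp_offset)
for n in ['scene','side']:
    p=manip.get_image(n);pickle.dump(p,open(n+'.pkl','wb'))
    cv2.imwrite(f'pics/{n}0.png',cv2.resize(p['image'],(768,576),interpolation=cv2.INTER_CUBIC)[:,:,::-1])
    R,_=cv2.Rodrigues(np.array(p['rvec']));print(n,-R.T@np.array(p['tvec']),R[2],p['fx'])
    for l in ['pallet_top','pocket_1','pocket_2','pocket_3','red_puck_center','black_puck_center','white_puck_center','red_a_center','black_a_center','white_a_center','relay_a','sensor','valve']:
        for d in manip.spot_point(l,p): 
            if d['p']>.2: print(l,round(d['p'],2),np.round(d['location'],3))
E
```

```text
0.0 [0.21528945 0.6392954  0.23060869] [[-9.47692526e-01  3.19184519e-01 -3.43819202e-04]
 [ 3.19184695e-01  9.47691700e-01 -1.25366542e-03]
 [-7.43159893e-05 -1.29783118e-03 -9.99999155e-01]] -0.0187
scene [0.97707454 0.51173286 0.9210594 ] [-0.38882329 -0.46510273 -0.79529611] 451.4536897187548
pallet_top 0.76 [0.482 0.019 0.021]
pocket_1 0.97 [ 0.51  -0.11   0.005]
pocket_1 0.87 [ 0.423 -0.114  0.002]
pocket_1 0.85 [ 0.467 -0.114  0.006]
pocket_2 0.97 [ 0.51  -0.11   0.005]
pocket_2 0.87 [ 0.423 -0.114  0.002]
pocket_2 0.85 [ 0.467 -0.114  0.006]
pocket_3 0.97 [ 0.51  -0.11   0.005]
pocket_3 0.87 [ 0.423 -0.114  0.002]
pocket_3 0.85 [ 0.467 -0.114  0.006]
red_puck_center 0.79 [ 0.517 -0.11   0.018]
black_puck_center 0.62 [ 0.465 -0.113  0.014]
white_puck_center 0.61 [ 0.422 -0.111  0.011]
red_a_center 0.56 [0.422 0.158 0.002]
black_a_center 0.53 [0.59  0.251 0.006]
white_a_center 0.65 [0.42  0.256 0.002]
white_a_center 0.24 [0.587 0.16  0.004]
relay_a 0.73 [0.543 0.189 0.004]
relay_a 0.48 [0.461 0.232 0.004]
sensor 0.28 [0.591 0.161 0.009]
valve 0.84 [ 0.378 -0.009  0.002]
valve 0
[... 307 characters left out ...]
ocket_2 0.65 [ 0.517 -0.109  0.002]
pocket_2 0.4 [ 0.422 -0.111  0.002]
pocket_3 0.68 [ 0.467 -0.109  0.001]
pocket_3 0.65 [ 0.517 -0.109  0.002]
pocket_3 0.4 [ 0.422 -0.111  0.002]
red_puck_center 0.62 [ 0.518 -0.111  0.017]
red_puck_center 0.59 [ 0.512 -0.108  0.002]
black_puck_center 0.64 [ 0.466 -0.112  0.012]
white_puck_center 0.75 [0.422 0.153 0.004]
white_puck_center 0.54 [0.583 0.158 0.004]
white_puck_center 0.46 [ 0.424 -0.111  0.015]
red_a_center 0.41 [0.424 0.154 0.006]
black_a_center 0.52 [0.423 0.157 0.004]
white_a_center 0.4 [0.423 0.255 0.01 ]
relay_a 0.55 [ 0.544  0.186 -0.001]
relay_a 0.44 [0.462 0.231 0.001]
sensor 0.48 [0.477 0.018 0.021]
sensor 0.42 [ 0.544  0.19  -0.002]
```

View pics/scene0.png

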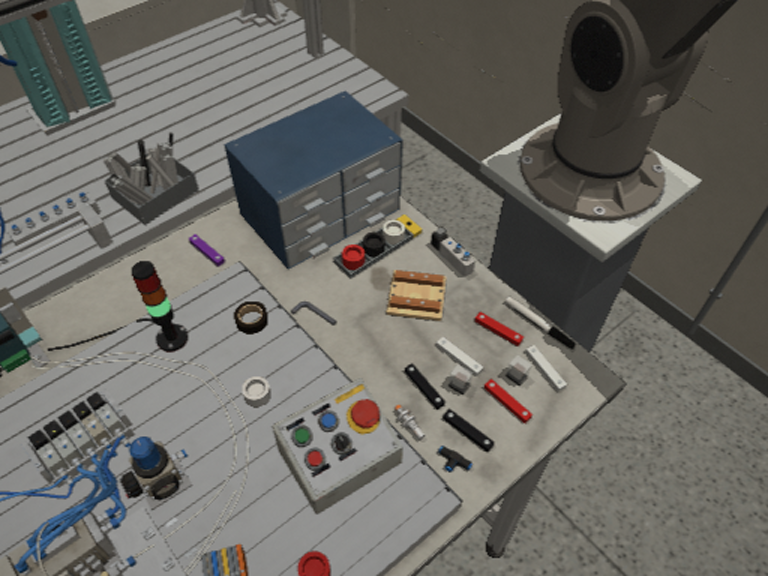

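View pics/side0.png

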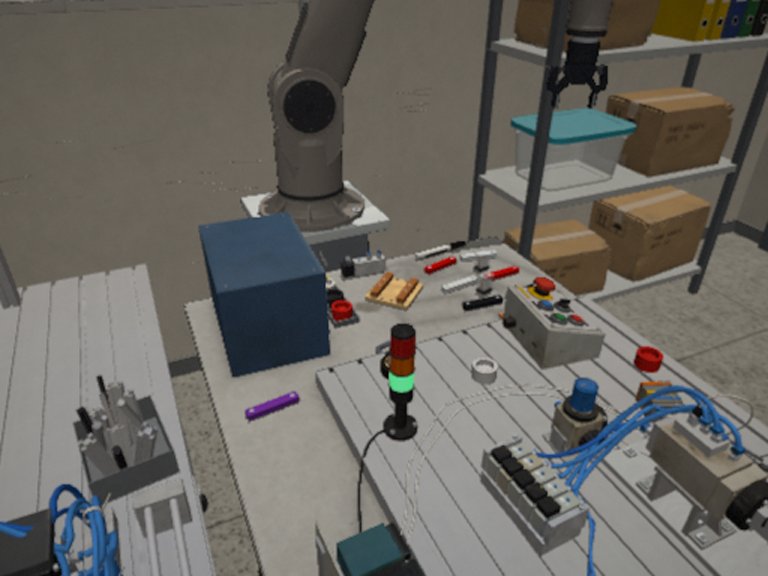

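The yellow block (410,225) stands next to the white puck (394,228). Black (373,243) is in the middle and red (353,256) is at the far end, so layer 1 is white, layer 2 is black, and red stays put. The white slats are at (460,356) and (546,367), the black ones at (424,385) and (467,430). The white-and-black knife (540,322) and the purple bar (206,249) aren't part of the job. Next I'll take a close look with the wrist camera.

```bash
cat > h.py <<'E'
from plant import manip
import cv2,numpy as np,pickle
def rot(a): # tool down, tool x at yaw a
    c,s=np.cos(a),np.sin(a); return np.array([[c,s,0],[s,-c,0],[0,0,-1.]])
def rays_px(p,P):
    R,_=cv2.Rodrigues(np.array(p['rvec'],float)); K=np.array([[p['fx'],0,p['cx']],[0,p['fy'],p['cy']],[0,0,1.]])
    return R,K
def ground(p,uv,z,fish):
    R,K=rays_px(p,None); uv=np.asarray(uv,float).reshape(-1,1,2)
    if fish: 
        d=((uv[:,0]-[p['cx'],p['cy']])/[p['fx'],p['fy']]); th=np.linalg.norm(d,axis=1)+1e-12
        r=np.c_[d/th[:,None]*np.sin(th)[:,None],np.cos(th)]
    else: r=np.c_[(uv[:,0]-[p['cx'],p['cy']])/[p['fx'],p['fy']],np.ones(len(uv))]
    C=-R.T@np.array(p['tvec']); w=r@R; return C+w*((z-C[2])/w[:,2])[:,None]
E
python3 - <<'E'
from h import *
q0=manip.observe()['joints']
for y in (0.2,0.1):
  for a in (np.pi,np.pi/2,0,-np.pi/2):
    print(y,a,manip.solve_ik([.5,y,.36],rot(a)))
manip.movep([.5,.14,.36],rot(np.arctan2(.319,-.948)))
p=manip.get_image('wrist');pickle.dump(p,open('w1.pkl','wb'))
R,_=cv2.Rodrigues(np.array(p['rvec']));print(-R.T@np.array(p['tvec']),R[2],p['fx'],manip.observe()['t'])
cv2.imwrite('pics/w1.png',cv2.resize(p['image'],(768,576),interpolation=cv2.INTER_CUBIC)[:,:,::-1])
E
```

```text
0.2 3.141592653589793 [-0.81995716  0.10147541  0.3517724   1.75760412 -0.0363473   1.28886496
  1.11106293]
0.2 1.5707963267948966 [-1.034036    0.10428938  0.59011981  1.76786996 -0.06036999  1.28746388
 -0.42953669]
0.2 0 [-1.1556971   0.11008564  0.72844307  1.77304099 -0.07625744  1.28704047
 -1.97967797]
0.2 -1.5707963267948966 [-0.64875463  0.1038901   0.16329999  1.74859878 -0.01754509  1.2905171
  2.66012684]
0.1 3.141592653589793 [-0.82095975  0.04122198  0.52180756  1.82099092 -0.02141174  1.28492259
  1.27731585]
0.1 1.5707963267948966 [-0.97250788  0.03850017  0.6813736   1.8272544  -0.025275    1.28451554
 -0.2843582 ]
0.1 0 [-1.05248224  0.0376381   0.76594202  1.83022204 -0.02719664  1.28433784
 -1.85000417]
0.1 -1.5707963267948966 [ 0.7259852   0.19812397 -1.17720643  1.74711179  0.18867516  1.3219485
  2.6504245 ]
[0.42681827 0.16590733 0.50329986] [ 0.28795026 -0.09663318 -0.95275741] 297.3186396354542 3.5667
```

View pics/w1.png

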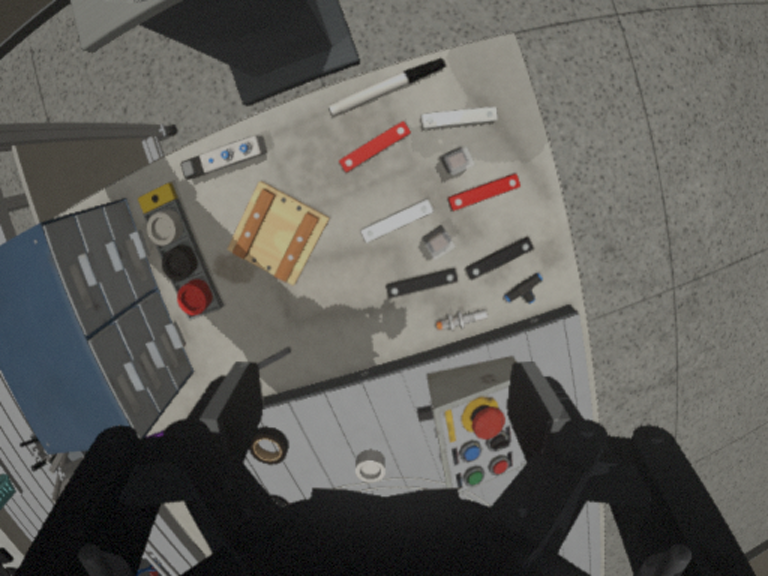

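```bash
cat > seg.py <<'E'
from h import *
def slat(p,seed,z,kind,fish=True,tol=.35):
    im=p['image'];hsv=cv2.cvtColor(im,cv2.COLOR_RGB2HSV).astype(int);H,S,V=hsv[...,0],hsv[...,1],hsv[...,2]
    m={'white':(S<40)&(V>188),'black':V<60,'brown':((H<14)|(H>172))&(S>110)&(V<215),'red':((H<8)|(H>172))&(S>150)}[kind].astype(np.uint8)
    m=cv2.morphologyEx(m,cv2.MORPH_CLOSE,np.ones((3,3)))
    n,l,st,c=cv2.connectedComponentsWithStats(m)
    d=np.linalg.norm(c[1:]-seed,axis=1)+1e3*(st[1:,4]<60); i=1+d.argmin()
    cs,_=cv2.findContours((l==i).astype(np.uint8),cv2.RETR_EXTERNAL,cv2.CHAIN_APPROX_NONE)
    w=ground(p,max(cs,key=len)[:,0],z,fish)[:,:2]
    (x,y),(a,b),an=cv2.minAreaRect((w*1000).astype(np.float32))
    ang=np.radians(an if a>b else an+90)
    ang=(ang+np.pi/2)%np.pi-np.pi/2
    return np.array([x/1000,y/1000,ang]),(round(max(a,b),1),round(min(a,b),1)),c[i]
if __name__=='__main__':
    p=pickle.load(open('w1.pkl','rb'))
    S={}
    for n,k,s,z in [('w1','white',(458,118),.012),('w2','white',(396,221),.012),('b1','black',(421,282),.012),('b2','black',(499,257),.012),('r1','red',(375,147),.012),('r2','red',(484,192),.012),('B1','brown',(254,219),.022),('B2','brown',(301,252),.022)]:
        r=slat(p,np.array(s)/1.5,z,k);S[n]=r[0];print(n,np.round(r[0],4),r[1],r[2]*1.5)
        for c in [(0,0)]: pass
    px,s=p['image'],p['range_z']
    # depth check
    for n,u in [('w1',(458,118)),('w2',(396,221)),('bench',(420,215*1.1))]: print(n,s[int(u[1]/1.5),int(u[0]/1.5)])
    pickle.dump(S,open('S.pkl','wb'))
    B1,B2=S['B1'],S['B2'];print('pallet',(B1+B2)/2,'sep',np.linalg.norm((B1-B2)[:2]),'dir',np.arctan2(*(B1-B2)[1::-1]))
    for l in ['relay_a','sensor','pallet_top','valve']: print(l,[(round(d['p'],2),np.round(d['location'],3)) for d in manip.spot_point(l,manip.get_image('wrist')) if d['p']>.3])
    for n,k,s,z in [('w1','white',(546,367),.012),('w2','white',(460,356),.012),('b1','black',(424,385),.012),('b2','black',(467,430),.012),('B1','brown',(418,278),.022),('B2','brown',(413,303),.022)]:
        r=slat(pickle.load(open('scene.pkl','rb')),np.array(s)/1.5,z,k,False);print('scene',n,np.round(r[0],4),r[1],r[2]*1.5)
E
python3 seg.py
```

```text
Traceback (most recent call last):
  File "seg.py", line 18, in <module>
    r=slat(p,np.array(s)/1.5,z,k);S[n]=r[0];print(n,np.round(r[0],4),r[1],r[2]*1.5)
  File "seg.py", line 7, in slat
    d=np.linalg.norm(c[1:]-seed,axis=1)+1e3*(st[1:,4]<60); i=1+d.argmin()
                                                               ~~~~~~~~^^
ValueError: attempt to get argmin of an empty sequence
```

```bash
python3 - <<'E'
from h import *
for f,pts in [('w1',dict(w=(305,79),w2=(264,147),b=(281,188),bench=(340,110),bench2=(260,160),br=(169,146),red=(250,98))),('scene',dict(w=(364,245),w2=(307,237),b=(283,257),bench=(330,220),br=(279,185),deck=(278,195)))]:
    im=pickle.load(open(f+'.pkl','rb'))['image'];h=cv2.cvtColor(im,cv2.COLOR_RGB2HSV)
    for k,(u,v) in pts.items(): print(f,k,im[v,u],h[v,u])
E
sed -i "s/(S<40)&(V>188)/(S<40)\&(V>(165 if fish else 180))/" seg.py; python3 seg.py
```

```text
w1 w [182 183 183] [ 90   1 183]
w1 w2 [182 183 182] [ 60   1 183]
w1 b [52 51 50] [15 10 52]
w1 bench [158 155 146] [ 23  19 158]
w1 bench2 [149 147 137] [ 25  21 149]
w1 br [154 109  72] [ 14 136 154]
w1 red [177  60  54] [  1 177 177]
scene w [199 198 187] [ 28  15 199]
scene w2 [200 199 188] [ 28  15 200]
scene b [28 27 28] [150   9  28]
scene bench [75 14 12] [  1 214  75]
scene br [141  90  54] [ 12 157 141]
scene deck [199 170 120] [ 19 101 199]
w1 [0.4194 0.2547 1.3953] (81.6, 14.7) [458.78985507 115.97101449]
w2 [ 0.5096  0.1521 -1.4609] (82.0, 15.0) [396.24285714 220.51428571]
b1 [0.587  0.1571 1.4951] (80.3, 14.9) [420.96945338 281.64790997]
b2 [ 0.587   0.2524 -1.4145] (81.4, 15.7) [498.65044248 257.        ]
r1 [ 0.4232  0.1553 -1.3398] (82.3, 14.7) [374.16243655 145.88832487]
r2 [ 0.5079  0.2561 -1.5212] (82.5, 15.3) [483.53125   191.2421875]
B1 [ 0.4588 -0.0012 -0.8493] (83.0, 14.4) [253.23181818 223.77727273]
B2 [ 0.5001  0.0361 -0.8509] (82.6, 13.3) [296.72181818 245.25272727]
w1 0.45655873
w2 0.49234447
bench 0.5084494
pallet [ 0.47943617  0.01742769 -0.85012546] sep 0.05562459817324795 dir -2.407097601211402
relay_a [(0.87, array([ 0.469,  0.234, -0.   ])), (0.67, array([0.541, 0.19 , 0.002]))]
sensor [(0.73, array([0.422, 0.154, 0.007])), (0.59, array([0.647, 0.187, 0.001]))]
pallet_top [(0.89, array([0.477, 0.019, 0.02 ]))]
valve [(0.81, array([ 0.37 , -0.006,  0.   ])), (0.64, array([0.54 , 0.19 , 0.002]))]
scene w1 [0.4168 0.252  1.3889] (81.2, 13.8) [545.77456647 365.28034682]
scene w2 [ 0.5067  0.1494 -1.4555] (80.7, 14.0) [459.13872832 353.65317919]
scene b1 [0.589  0.1571 1.5002] (85.5, 18.9) [422.97560976 385.34756098]
scene b2 [ 0.5893  0.253  -1.4158] (83.0, 19.3) [467.68641115 430.39547038]
scene B1 [ 0.4594 -0.0024 -0.834 ] (80.2, 23.0) [417.85227273 277.30909091]
scene B2 [ 0.5007  0.0352 -0.8472] (80.6, 21.2) [414.50223214 303.36160714]
```

The wrist and scene measurements agree to about 3 mm: pallet centre (0.4795, 0.0175), bearer direction -0.85 rad. I'll place the first white slat now, gripping it off-centre to stay clear of relay_a.

```bash
cat > pp.py <<'E'
from h import *
S=pickle.load(open('S.pkl','rb'))
C=np.array([.4796,.0173]); ax=-.848
X=np.array([np.cos(ax),np.sin(ax)]);Y=np.array([-X[1],X[0]])
OPEN=.36; TIP=.003
def near(a,ref=1.5): return a+np.pi*np.round((ref-a)/np.pi)
def pick(n,s): # s: shift of the grasp along the slat, towards +y
    x,y,a=S[n]; a=near(a); g=np.array([x,y])+s*np.array([np.cos(a),np.sin(a)]); R=rot(a)
    manip.gripper_to(OPEN); manip.movep([*g,.11],R)
    hit=manip.move_straight([*g,TIP],vel=.12,stop_force=12)
    o=manip.observe();print(n,'down',hit,np.round(o['tcp_pos'],4),round(o['t'],1))
    if hit and o['tcp_pos'][2]>.008: manip.move_straight([*g,.11]);raise SystemExit('blocked')
    manip.gripper_to(0); manip.move_straight([*g,.13],vel=.25)
    o=manip.observe();print('width',round(o['width'],3),round(o['t'],1)); return o['width']>.12
def place(layer,side,s):
    a=near(ax+(np.pi/2 if layer==1 else 0)); d=np.array([np.cos(a),np.sin(a)])
    c=C+side*.028*(X if layer==1 else Y)+s*d; R=rot(a); z=.022+.012*(layer-1)+TIP
    manip.movep([*c,z+.07],R)
    hit=manip.move_straight([*c,z-.001],vel=.06,stop_force=6)
    o=manip.observe();print('placed',hit,np.round(o['tcp_pos'],4),'want z',z,'w',round(o['width'],3))
    manip.gripper_to(OPEN); manip.move_straight([*c,z+.08],vel=.25); print('t',round(manip.observe()['t'],1))
E
python3 - <<'E'
from pp import *
if pick('w1',.014): place(1,-1,.014)
p=manip.get_image('wrist')
cv2.imwrite('pics/w2.png',cv2.resize(p['image'],(768,576))[:,:,::-1])
E
```

```text
w1 down False [0.4222 0.2687 0.0036] 7.0
width 0.162 8.0
placed True [0.4713 0.0473 0.0259] want z 0.024999999999999998 w 0.164
t 10.8
```

View pics/w2.png

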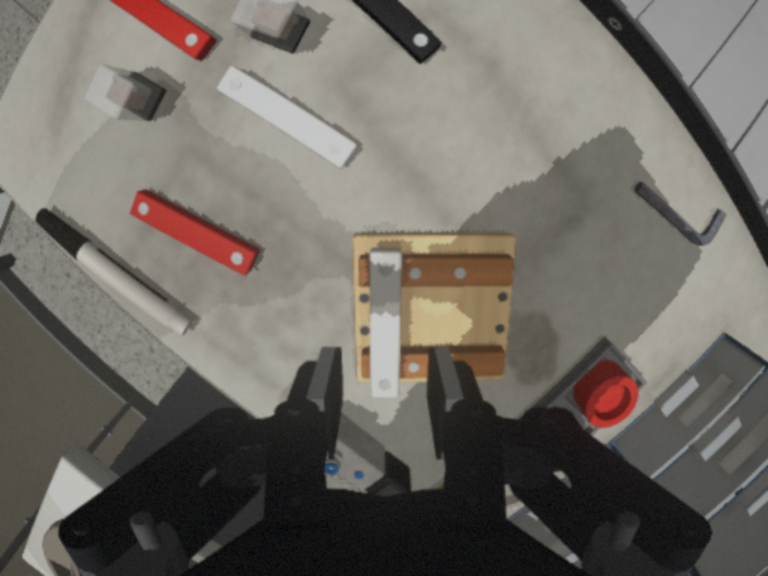

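The white slat lies squarely across both bearers (385,322), about 28 mm from the pallet centre (434,317). The relays haven't moved. The remaining white slat is at (287,115). Continuing with it.

```bash
python3 - <<'E'
from pp import *
if pick('w2',-.008): place(1,1,-.008)
p=manip.get_image('wrist');pickle.dump(p,open('w3.pkl','wb'))
cv2.imwrite('pics/w3.png',cv2.resize(p['image'],(768,576))[:,:,::-1])
E
```

```text
w2 down False [0.5109 0.1441 0.0036] 12.8
width 0.159 13.7
placed True [ 0.4918 -0.0091  0.0259] want z 0.024999999999999998 w 0.165
t 16.2
```

View pics/w3.png

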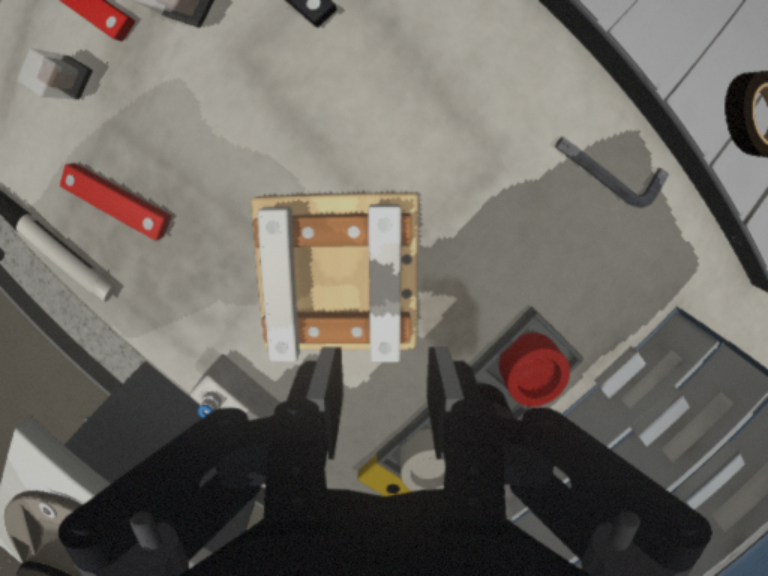

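Both white slats lie across the bearers, symmetric and parallel at (280,285) and (384,283). Now the black ones.

```bash
python3 - <<'E'
from pp import *
if pick('b1',-.008): 
    place(2,-1,-.008)
    if pick('b2',-.005): place(2,1,-.005)
c=manip.observe()['tcp_pos']; 
manip.movep([.5,.14,.36],rot(2.3))
for n in ('wrist','scene'):
    p=manip.get_image(n);pickle.dump(p,open('f%s.pkl'%n,'wb'))
    cv2.imwrite(f'pics/f{n}.png',cv2.resize(p['image'],(768,576))[:,:,::-1])
print(manip.observe()['t'])
E
```

```text
b1 down False [0.5869 0.1491 0.0037] 18.3
width 0.162 19.3
placed True [ 0.4636 -0.0073  0.038 ] want z 0.037000000000000005 w 0.164
t 22.0
b2 down False [0.5883 0.2476 0.0037] 24.4
width 0.166 25.3
placed True [0.5036 0.032  0.038 ] want z 0.037000000000000005 w 0.163
t 28.1
29.2333
```

View pics/fwrist.png

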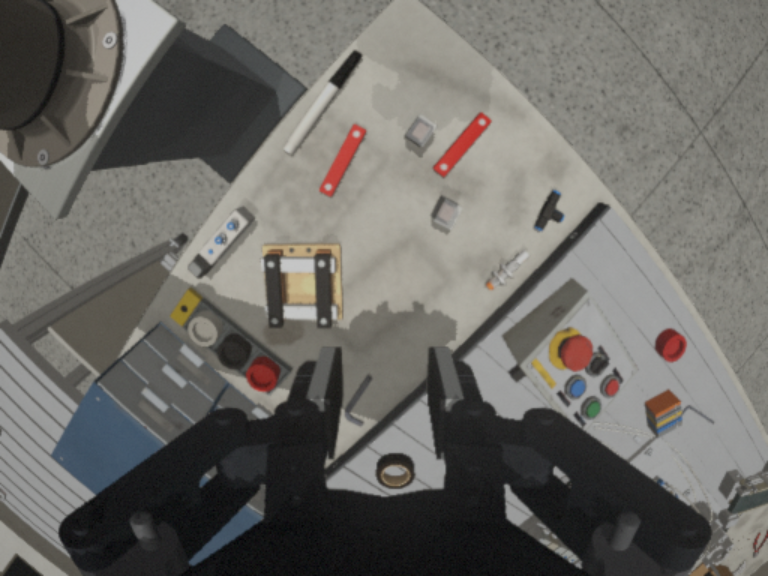

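The tower stands with the black slats at (274,291) and (324,291) over the white ones. I'll check it numerically.

```bash
python3 - <<'E'
from seg import *
from pp import C,X,Y,S
p=pickle.load(open('fwrist.pkl','rb'))
for n,k,s in [('b1','black',(274,291)),('b2','black',(324,291))]:
    r=slat(p,np.array(s)/1.5,.046,k);d=r[0][:2]-C;print(n,'pallet xy mm',np.round([d@X*1e3,d@Y*1e3],1),'ang',round(r[0][2]+.848,3),r[1])
for n,s in [('r1',(343,160)),('r2',(462,144))]:
    r=slat(p,np.array(s)/1.5,.012,'red');print(n,np.round(r[0]-S[n],4))
q=pickle.load(open('w3.pkl','rb'))
for s in [(280,285),(384,283)]:
    r=slat(q,np.array(s)/1.5,.034,'white');d=r[0][:2]-C;print('w',np.round([d@X*1e3,d@Y*1e3],1),round(r[0][2]+.848-np.pi/2,3),r[1])
sc=pickle.load(open('fscene.pkl','rb'))
R,K=rays_px(sc,0)
for s in (-1,1):
    for x in (-.03,0,.03):
        w=np.r_[C+s*.028*Y+x*X,.046]; u=K@(R@w+np.array(sc['tvec'])); z=u[2];u=(u/z)[:2].round().astype(int); print('scene top dz mm',round((z-float(sc['range_z'][u[1],u[0]]))*1e3,1),sc['image'][u[1],u[0]])
pw=manip.get_image('wrist')
for l in ['relay_a','sensor','valve','red_puck_center','black_puck_center','white_puck_center']: print(l,[(round(d['p'],2),np.round(d['location'],3)) for d in manip.spot_point(l,pw) if d['p']>.4])
E
```

```text
b1 pallet xy mm [ -0.9 -25.7] ang -0.024 (82.6, 15.7)
b2 pallet xy mm [15.1 30.1] ang -0.036 (47.7, 13.3)
r1 [ 0.0002 -0.      0.002 ]
r2 [ 0.0003  0.0003 -0.0013]
w [-24.   -7.7] -0.27 (94.1, 46.6)
w [28.  24.7] -0.007 (33.4, 14.8)
scene top dz mm 3.2 [74 76 73]
scene top dz mm 1.0 [25 25 26]
scene top dz mm 3.0 [22 21 21]
scene top dz mm 0.5 [48 48 48]
scene top dz mm -0.6 [24 25 24]
scene top dz mm 2.5 [34 34 34]
relay_a [(0.85, array([0.541, 0.184, 0.001])), (0.67, array([0.466, 0.234, 0.001]))]
sensor [(0.71, array([0.648, 0.188, 0.   ]))]
valve [(0.73, array([ 0.376, -0.009,  0.002])), (0.56, array([0.452, 0.001, 0.037]))]
red_puck_center [(0.63, array([ 0.517, -0.115,  0.016]))]
black_puck_center [(0.65, array([ 0.461, -0.115,  0.013]))]
white_puck_center [(0.95, array([ 0.423, -0.108,  0.013]))]
```

b1, the red slats and the bystanders check out. Shadow and glare split the masks for b2 and the white slats, so I'll confirm those with an enlarged crop and the planned slat outlines drawn over it.

```bash
python3 - <<'E'
from h import *
from pp import C,X,Y
def proj(p,w):
    R,K=rays_px(p,0); c=R@w+np.array(p['tvec']); r=np.hypot(c[0],c[1]); th=np.arctan2(r,c[2]); return np.array([p['cx']+p['fx']*th*c[0]/r,p['cy']+p['fy']*th*c[1]/r])
def draw(f,box,layers):
    p=pickle.load(open(f,'rb')); x0,y0,x1,y1=box; k=560/(y1-y0)*.7; im=cv2.resize(p['image'][y0:y1,x0:x1],None,fx=k,fy=k,interpolation=cv2.INTER_CUBIC)[:,:,::-1].copy()
    for A,B,z,col in layers:
        for s in (-1,1):
            q=[(proj(p,np.r_[C+s*.028*B+i*.042*A+j*.008*B,z])-[x0,y0]+.5)*k for i,j in ((1,1),(1,-1),(-1,-1),(-1,1))]
            cv2.polylines(im,[np.int32(q)],True,col,1)
    return im
a=draw('w3.pkl',(150,115,300,255),[(Y,X,.034,(0,255,0))]);b=draw('fwrist.pkl',(160,150,245,230),[(Y,X,.034,(0,255,0)),(X,Y,.046,(0,0,255))])
h=min(a.shape[0],b.shape[0]);o=np.hstack([a[:h],b[:h]]);s=min(1,800/o.shape[1]);cv2.imwrite('pics/chk.png',cv2.resize(o,None,fx=s,fy=s))
E
```

```text
(no output)
```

View pics/chk.png

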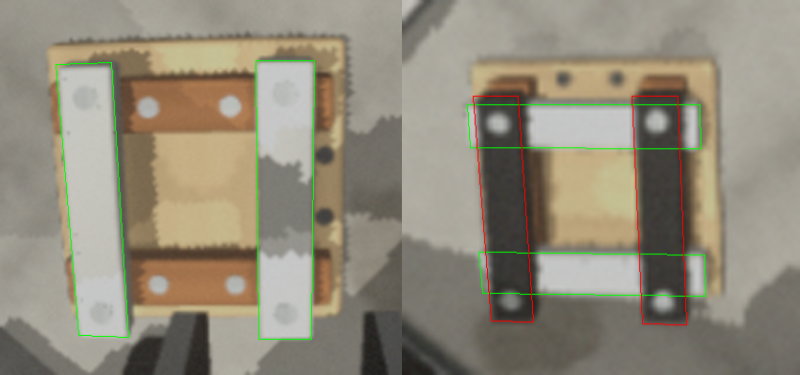

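The slats match the planned outlines within about 2 mm in both layers. Handing in.

```bash
python3 -c "
from plant import manip
manip.job_done();print(manip.observe()['t'])"
```

```text
the job is handed in; nothing more can be done
the job is handed in; nothing more can be done
```

The tower is built and handed in; `job_done()` gives no verdict. The pucks read white at the yellow end, black in the middle and red at the far end. I laid the two white slats across the bearers and the two black slats crosswise on top. The last clock reading was 29.2 s, just before the final checks and within the 67 s limit.

**Layer positions:** In the enlarged crop, all four slats lie within about 2 mm of their planned outlines. One black slat measured at (-1, -26) mm in the pallet frame, with a 0.02 rad yaw error. The pallet centre itself may be about 2 mm off.

**Heights:** Each slat touched down within about 1 mm of the expected height. The scene camera's depth readings on the top layer were within about 3 mm.

**Things left alone:** The red slats moved less than 1 mm. The relays, sensor, valve and pucks show where they were, within the networks' accuracy.

**Checks that failed:** The colour masks for the second black slat and both white slats were broken up or merged by glare and shadow, so their automatic positions were unusable. I relied on the outline overlay for those three.

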